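Hold the workpiece carrier over its nest

ROBOT

A 6-joint arm with a two-finger parallel gripper is mounted at the origin on the work surface. World frame = base frame: x ahead of the robot, y to its left, z up, the work surface at z = 0. Lengths are in m, angles in rad, forces in N, time in s.
With the tool pointing down it reaches from about 0.275 to 0.725 m from the base axis. Payload 15.9 kg.
Tool frame: the origin (TCP) lies between the finger pads; the fingertips stand 25 mm ahead of it and the grasp point (between the pads) lies 6 mm ahead of it; z points along the fingers, x is the direction in which the jaws open and shut, and the axes are right-handed (so a half turn about z gives the same grasp; the last joint's range is limited). The gripper opens to 85 mm and grips with 20 to 120 N. Pads are 22 mm wide; open, the fingers measure 114 mm over their backs; the gripper's body (76 mm by 85 mm) begins 54 mm behind the grasp point. The pads swing forward as they close: fully open they stand 13 mm farther back than shut.
Start: joints at [1.252, 0.213, -0.034, 1.323, 0, 1.571], TCP at [0.157, 0.475, 0.256] pointing down, gripper open.
Joint ranges: [-2.98, 2.98], [-0.74, 1.72], [-1.14, 1.35], [-2.1, 2.04], [-1.57, 1.44], [-3.14, 3.14]. Speed limits (rad/s): [1.89, 1.89, 2.39, 2.57, 3.14, 3.14].

INTERFACE

Orientations are given as [roll, pitch, yaw] about the fixed x, y, z axes, in that order (R = Rz(yaw) Ry(pitch) Rx(roll)).
In Python, from bench import state, camera, close_job gives the robot as it stands.
- The arm moves only by the tool apply_moves, never from a script. Its argument "steps" is a list of rows, each a list of 6 numbers: the shift along the tool's x, y, z in mm, then the turn, a rotation vector about the tool's x, y, z in degrees. A call has 1 to 12 rows; each row is the pose to reach, as a shift and turn from the pose measured when the call began, along the tool's axes at that moment; what a row does not reach only later rows make up. A row lasts 1/8 s, in which the tool goes at most 62.5 mm and 10.7 degrees, less where a joint would pass 70% of its speed; a pose out of reach is approached as far as the arm can. A call with a gripper value outside its range is refused whole. "jaw" is the closure, from 0 (fully open) to 1 (shut), set as the call begins (left out, the last holds). The fingers move at their own pace and stop on an object; "newtons" is the grip in N (left out, the last holds). Time passes only in rows, so rows that repeat a pose let the fingers close. It gives the time, the measured TCP pose, the force and the opening at its end, in the units of the state.
- state(): the state, without advancing time (a new reading comes with each control period).
- camera(name): name is "scene" or "top"; returns a dict with "image" (400x640x3 uint8, blue, green, red), "depth" (400x640 float32, m along the optical axis (not along the pixel's ray), 0 where there is no reading), "vertical_fov" (degrees; the focal length in pixels is half the picture's height over the tangent of half this angle, whatever the lens; pixels are square), "cx", "cy" (the principal point, pixels), "rvec" (rotation vector, rad) and "tvec" (3), from world to camera coordinates, as OpenCV has them. Camera axes: x right, y down, z forward; pixel columns grow to the right and rows downward; lengths in m; the calibration is good to about 2 mm. A picture is of the moment at which its call begins.
- close_job(): hands the job in, once; it reports no verdict.
The state is a dict: "time_s": time; "joints": joint angles; "dq": joint speeds; "effort": joint torques, N m; "tool_pos": TCP position; "ee_rot": TCP orientation; "contact_force": force on the tool from outside, world axes, zero at the start; "wrist_torque": the same for the moment, N m; "grip_width": finger opening in m.
Only numpy, scipy, OpenCV 4.12 (cv2) and the standard library are available. Lean on these libraries where they do the work, as an engineer would, in place of code of your own. Each camera call takes 0.05 s, during which the arm holds its last target. There are 200 camera calls.

TASK

With the gripper, first press the blow-off pedal all the way down to its stop and let it come back up, which blows the chips out of the nest. Then pick up the rectangular carrier by the rib on its top, carry it over the aluminium fence, and stop with it hovering level, centred and lined up about a centimetre above the corner pieces of the rectangular nest, ready to be lowered in. Finish while still holding it there: do not put it down or let go, never let it touch the nest or the fence, and leave the other things on the bench where they are.

Things in the scene. Friction and masses are not known exactly. Their poses are not given: they have to be found in the camera images.
- pedal (a joint): Foot pedal on the bench: bare steel plate 110 x 74 x 8 mm with black rubber ribs, on a grey base 150 x 96 mm; hinged at the grey block, 24 mm above the bench, sloping up from there at 0.30 rad. In rad: 0 = up (rest), 0.25 = down at its stop. A spring lifts it back; at pedal_pad it takes about 4 N straight down to start, about 9 N at the stop.
- pedal_pad (a point): The point to press: on the pedal plate's top face, on its centre line, 88 mm along the plate from the hinge, near the free end. At rest it is about 54 mm above the bench, fully down about 32 mm (22 mm of travel). Its x axis points from the free end towards the hinge, its y axis along the hinge; it moves with the plate.
- carrier: Rectangular workpiece carrier, loose, bare aluminium, about 0.3 kg: base plate 84 (x) x 50 (y) x 14 mm high; centred on it an upright rib 52 (x) x 20 (y) mm, from 14 to 50 mm above the underside. Take it across the rib's 20 mm. Origin: centre of the underside; z up; same either way round. It lies on the bench, right (-y) of the fence.
- nest: Rectangular nest, fixed, left (+y) of the fence: steel block 110 (x) x 76 (y) x 16 mm with a dark angled piece at each corner, up to 28 mm above the bench. The pocket between them is 92 (x) x 58 (y) mm, 12 mm deep. Origin: centre of its underside; x along its long side. Either way round will do for the carrier.
- nest_mouth (a point): Centre of the nest's pocket at the height of the tops of the corner pieces, 28 mm above the bench; axes as the nest's.
- fence: Fence, fixed to the bench between carrier and nest: standing slotted aluminium profile 320 (x) x 40 (y) x 80 mm high, with two steel stop blocks on top; highest point 100 mm above the bench. Origin: centre of its underside; x along its length.
- round_nest: Bystander, fixed: round steel ring nest 90 mm across, 26 mm high, left of the fence. Not the target. Origin: centre of the underside.
- flange: Bystander, loose: round aluminium flange, 60 mm across and 12 mm high with a 28 mm round hub up to 34 mm, near the carrier. Origin: centre of the underside.
- tin: Bystander, loose: small black tin, 40 mm across, 22 mm high. Origin: centre of the underside.
- pendant: Bystander, loose: black hand controller 85 x 170 x 36 mm with a metal hand dial up to 56 mm. Origin: centre of the underside; y along its length.
- driver: Bystander, loose: screwdriver lying near the far edge of the bench. Origin: its middle, underside.
- hood: Bystander, loose: metal connector hood 50 x 90 x 50 mm with a brass neck up to 64 mm. Origin: centre of the underside.
- spool: Bystander, loose: empty white plastic spool 70 mm across, 40 mm high, standing. Origin: centre of the underside.
There are look-alikes about, which are no part of the job. Leave any black, blue or orange look-alike of the carrier alone.

How it is judged:
By the outcome, as a careful person would: the job done as asked, in the order asked, and still so for the second after the job is handed in, while the arm keeps its last pose, push and grip.
It also fails if it takes over 56 s, if anything falls off the work surface, if the arm or the gripper's body presses on something with over 40 N, if the wrist force passes 120 N, or if a joint passes its speed limit or range.

## Working session

There is one attempt and no reset: what is moved stays moved. The work goes in short steps, Python scripts to look and compute and a tool call to move; the robot and the scene stay as the last step left them, time stands still between calls to the robot, and variables do not carry over. Pictures are saved under pics/ and viewed, about 8 in all and at most 12, crops included, and the job is handed in when it is done.

Besides the shell and the picture viewer there is one more tool, called as a command line: name --pt "numbers of a row" for each row, then --argument value for the rest. apply_moves: Moves the arm, as the interface text tells. Its arguments: {"type":"object","properties":{"steps":{"type":"array"},"jaw":{"type":"number"},"newtons":{"type":"number"}},"required":["steps"]}

```bash
mkdir -p pics; ls
cat > h.py <<'E'
import numpy as np,cv2,pickle
from scipy.spatial.transform import Rotation as R
from bench import state,camera,close_job
def cam(n,save):
    c=camera(n); pickle.dump(c,open(f'{save}.pkl','wb')); cv2.imwrite(f'pics/{save}.png',c['image']); return c
def load(s): return pickle.load(open(f'{s}.pkl','rb'))
def par(c):
    f=200/np.tan(np.radians(c['vertical_fov'])/2); M=cv2.Rodrigues(np.array(c['rvec'],float))[0]; return f,M,np.array(c['tvec'],float).ravel()
def cloud(c):
    f,M,t=par(c); v,u=np.mgrid[:400,:640]; d=c['depth']
    P=np.stack([(u-c['cx'])/f*d,(v-c['cy'])/f*d,d],-1); W=(P-t)@M; W[d==0]=np.nan; return W
def atz(c,u,v,z):
    f,M,t=par(c); r=M.T@np.array([(u-c['cx'])/f,(v-c['cy'])/f,1]); o=-M.T@t; return o+r*(z-o[2])/r[2]
def proj(c,p):
    f,M,t=par(c); q=M@np.array(p)+t; return q[0]/q[2]*f+c['cx'],q[1]/q[2]*f+c['cy']
E
python3 - <<'E'
from h import *
a=cam('scene','s0');b=cam('top','t0')
print(state()); 
for c in(a,b): print({k:c[k] for k in c if k not in('image','depth')}, -par(c)[1].T@par(c)[2], (c['depth']==0).mean())
E
```

```text
pics
{'time_s': 0.1, 'joints': array([ 1.25203884e+00,  2.13319479e-01, -3.49967562e-02,  1.32351342e+00,
       -1.26330483e-05,  1.57078757e+00]), 'dq': array([-1.46378432e-03, -2.60493783e-05,  1.92311643e-03,  1.22712823e-03,
       -2.70048496e-03, -1.84153940e-04]), 'effort': array([-2.37148870e-04, -6.87243605e+01,  4.87809885e+01,  1.21263333e-02,
       -7.89550995e-05, -9.65511958e-06]), 'tool_pos': array([0.15660575, 0.47453533, 0.25585922]), 'ee_rot': array([3.14158003e+00, 1.03333156e-03, 1.25204760e+00]), 'contact_force': array([ 0.93534897, -0.09659532, -0.14684592]), 'wrist_torque': array([ 0.00097938, -0.0078088 ,  0.01676419]), 'grip_width': 0.08514847243628176}
{'vertical_fov': 48.11675102762437, 'cx': 317.9842044188263, 'cy': 203.75578712107819, 'rvec': array([ 1.55484687,  1.90253329, -0.89517706]), 'tvec': array([ 0.04476973, -0.28068392,  1.58327811])} [1.36701498 0.25266074 0.8093145 ] 0.00393359375
{'vertical_fov': 43.366105087436345, 'cx': 316.4567645545204, 'cy': 199.95282048420208, 'rvec': array([ 2.20137347, -2.16802216,  0.10201588]), 'tvec': array([0.02634377, 0.53073909, 1.53943416])} [0.40202984 0.05088379 1.57734535] 0.004078125
```

View pics/t0.png

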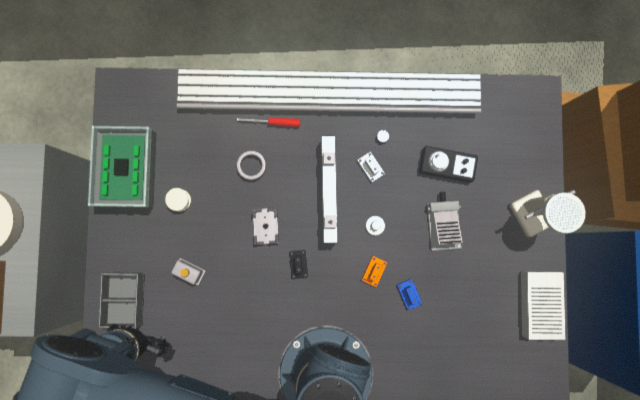

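View pics/s0.png

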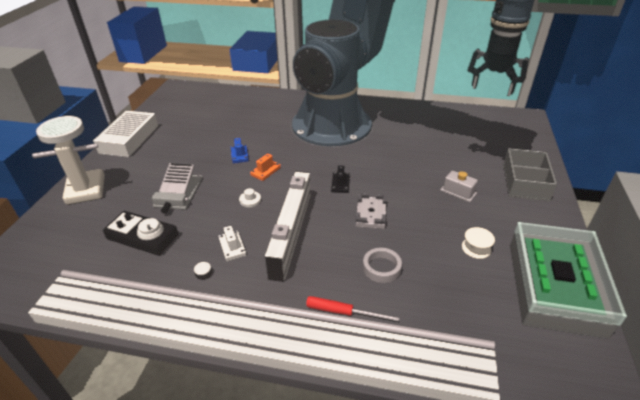

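The top view shows the fence at (329,190), nest at (265,227), round nest (251,165) and pedal (445,225). Candidates for the carrier are:
- bare aluminium at (371,166), my choice
- black at (298,264)
- orange at (374,271)
- blue at (409,294)
- round flange at (375,226)
- white spool at (178,200)

Next is a close crop plus measurements from depth.

Run:
```python
from h import *
c=load('t0'); W=cloud(c)
cv2.imwrite('pics/c1.png',cv2.resize(c['image'][125:260,240:480],None,fx=3.3,fy=3.3,interpolation=cv2.INTER_CUBIC))
def rect(name,c,W,box,z0,z1):
    u0,u1,v0,v1=box; P=W[v0:v1,u0:u1].reshape(-1,3); P=P[(P[:,2]>z0)&(P[:,2]<z1)]
    (cx,cy),(w,h),a=cv2.minAreaRect((P[:,:2]*1000).astype(np.float32))
    if w<h: w,h,a=h,w,a-90
    print(name,len(P),'rect',round(cx,1),round(cy,1),'size',round(w,1),round(h,1),'yaw',round(a,1),'mean',P.mean(0).round(4),'zmax',P[:,2].max().round(4),'zmed',np.median(P[:,2]).round(4))
s=load('s0');S=cloud(s)
print('bench z',np.nanmedian(W[240:260,330:350,2]),np.nanmedian(S[240:260,215:240,2]))
rect('car all',c,W,(350,395,145,190),.008,.07)
rect('car rib',c,W,(350,395,145,190),.040,.07)
rect('nest',c,W,(245,288,200,255),.008,.07)
rect('nest tops',c,W,(245,288,200,255),.022,.07)
rect('fence',c,W,(312,345,130,250),.06,.12)
rect('fence top',c,W,(312,345,130,250),.09,.12)
rect('pedal',c,W,(422,470,185,255),.01,.09)
rect('pedal hi',c,W,(422,470,185,255),.045,.09)
rect('S car all',s,S,(210,255,220,262),.008,.07)
rect('S car rib',s,S,(210,255,220,262),.04,.07)
rect('S nest',s,S,(350,393,190,232),.008,.07)
for v in range(190,252,3): print(v,[int(round(1000*W[v,u,2])) for u in range(424,468,3)])
```

```text
bench z 0.0010677475635949214 0.013000274058894402
car all 447 rect 635.2 -137.1 size 135.0 133.5 yaw -89.1 mean [ 0.6375 -0.1324  0.0244] zmax 0.0585 zmed 0.0165
car rib 116 rect 640.4 -134.1 size 51.3 20.4 yaw 34.7 mean [ 0.64  -0.134  0.05 ] zmax 0.0585 zmed 0.0502
nest 913 rect 440.0 189.8 size 158.4 130.4 yaw 1.1 mean [0.4495 0.1917 0.0189] zmax 0.0376 zmed 0.0177
nest tops 224 rect 449.8 192.1 size 109.4 75.4 yaw 5.0 mean [0.4507 0.1913 0.0277] zmax 0.0376 zmed 0.0276
fence 1445 rect 562.3 -2.1 size 323.5 40.8 yaw 1.9 mean [ 0.5601 -0.0017  0.0837] zmax 0.1084 zmed 0.0814
fence top 277 rect 543.4 -1.7 size 250.0 33.3 yaw 1.5 mean [ 0.5585 -0.0019  0.0987] zmax 0.1084 zmed 0.0988
pedal 1388 rect 474.9 -367.8 size 193.3 129.9 yaw -11.6 mean [ 0.4667 -0.3602  0.0391] zmax 0.0703 zmed 0.0392
pedal hi 494 rect 462.3 -365.0 size 121.3 74.4 yaw 3.7 mean [ 0.4337 -0.366   0.0551] zmax 0.0703 zmed 0.0548
S car all 564 rect 640.4 -133.3 size 87.2 50.0 yaw 33.7 mean [ 0.6489 -0.1293  0.0249] zmax 0.0535 zmed 0.0156
S car rib 149 rect 640.8 -132.9 size 54.2 20.1 yaw 33.5 mean [ 0.644  -0.1
[... 533 characters left out ...]
29, 35, 43, 33, 1, 2, -6]
211 [1, 2, 25, 36, 40, 36, 37, 38, 33, 36, 36, 12, -7, 4, -2]
214 [3, 2, 6, 35, 36, 36, 32, 33, 42, 38, 37, 34, -2, 1, 7]
217 [-3, -5, 9, 13, 32, 41, 36, 31, 36, 39, 39, 45, 3, 5, -1]
220 [6, 6, 13, 10, 44, 44, 44, 42, 39, 41, 42, 39, 3, -2, 4]
223 [5, 0, 13, 9, 47, 44, 48, 43, 42, 41, 47, 44, 4, 3, -2]
226 [5, -4, 9, 9, 42, 48, 48, 54, 48, 46, 44, 49, 1, -4, 4]
229 [0, -2, 10, 17, 49, 54, 45, 52, 56, 51, 50, 48, 50, -1, -6]
232 [4, -2, 9, 13, 52, 52, 53, 56, 47, 54, 55, 52, 52, 0, 0]
235 [-1, -2, 12, 14, 13, 57, 59, 58, 62, 60, 55, 63, 60, 0, -3]Traceback (most recent call last):
  File "<stdin>", line 22, in <module>
ValueError: cannot convert float NaN to integer
```

View pics/c1.png

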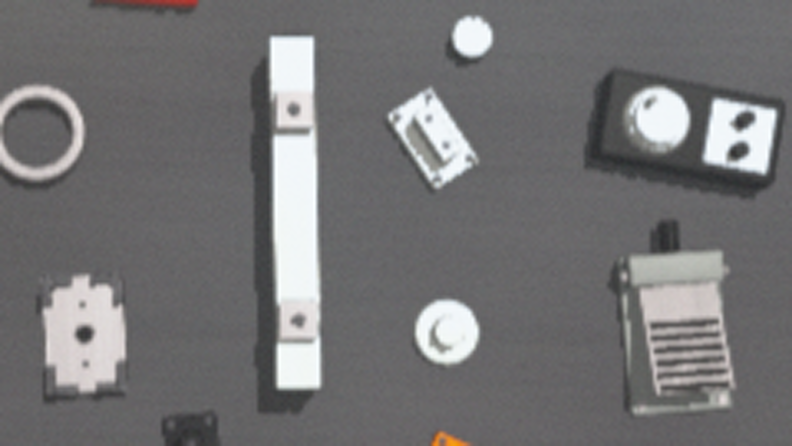

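The crop confirms my choice: a bare aluminium carrier with rectangular base and rib at full-image pixel (371,166). The rib measures about 51x20 mm with its top at 50 mm, and both cameras agree to about 1 mm. The pedal plate's free end faces the robot. Its corners are at about (439.4,242.6) and (462.1,241.7), which I'll locate precisely next.

```bash
cat >> h.py <<'E'
def rows(target,yaw,st=None):
    "shift (mm, tool axes) and turn (deg about tool z) from the present pose to a tool-down target pose"
    st=st or state(); r=R.from_euler('xyz',st['ee_rot']); T=R.from_euler('xyz',[np.pi,0,np.radians(yaw)])
    return (r.inv().apply(np.array(target)-st['tool_pos'])*1000).round(1),(np.degrees((r.inv()*T).as_rotvec())).round(2)
E
python3 - <<'E'
from h import *
c=load('t0'); s=load('s0')
L=atz(c,439.4,242.6,.060)[:2];Rr=atz(c,462.1,241.7,.060)[:2];print('free corners',L,Rr,np.linalg.norm(L-Rr))
for nm,cc,box in(('t',c,(422,470,205,255)),('s',s,(150,205,155,212))):
    W=cloud(cc);u0,u1,v0,v1=box;P=W[v0:v1,u0:u1].reshape(-1,3);P=P[(P[:,2]>.030)&(P[:,2]<.075)&np.isfinite(P[:,2])]
    A=np.c_[P[:,:2],np.ones(len(P))]
    for _ in range(6):
        k=np.linalg.lstsq(A,P[:,2],rcond=None)[0]; e=np.abs(A@k-P[:,2]); g=e<.007; A,P=A[g],P[g]
    d=-k[:2]/np.hypot(*k[:2]) # toward hinge
    dy=np.array([-d[1],d[0]]); q=P[:,:2]@dy; a=P[:,:2]@d
    print(nm,len(P),'slope',np.arctan(np.hypot(*k[:2])),'dir deg',np.degrees(np.arctan2(d[1],d[0])),'width',np.percentile(q,[1,99]),'along',np.percentile(a,[1,99]))
    hi=P[:,2]>.044; (cx,cy),wh,an=cv2.minAreaRect((P[hi,:2]*1000).astype(np.float32)); print(cx,cy,wh,an)
    for h in(.054,): print('plane z=54 at centre',[ (h-k[2]-k[0]*x-k[1]*y) for x,y in [(.41,-.37)]],k)
E
```

```text
free corners [ 0.40396566 -0.33766516] [ 0.40768461 -0.40635212] 0.06878755805651789
t 885 slope 0.26547893991824123 dir deg 0.5050956951820447 width [-0.40707111 -0.32533838] along [0.39989406 0.51674042]
445.69281005859375 -365.6603088378906 (87.0029296875, 75.06346893310547) 5.849537372589111
plane z=54 at centre [np.float64(-0.006824417520858841)] [-0.27188627 -0.0023969   0.17141094]
s 965 slope 0.22261911049267089 dir deg 5.085624291233304 width [-0.44194305 -0.36087852] along [0.37072    0.49885426]
438.66326904296875 -365.5806579589844 (74.99523162841797, 76.08916473388672) 3.0350117683410645
plane z=54 at centre [np.float64(-0.004036451601936748)] [-0.22547997 -0.02006653  0.14305863]
```

Run:
```python
from h import *
def mk(n,box,k):
    c=load(n);u0,u1,v0,v1=box; im=cv2.resize(c['image'][v0:v1,u0:u1],None,fx=k,fy=k,interpolation=cv2.INTER_CUBIC)
    def pl(pts,col):
        q=[((np.array(proj(c,p))-[u0,v0]+.5)*k).astype(int).tolist() for p in pts]; cv2.polylines(im,[np.array(q)],True,col,1)
    a=np.radians(4.5);d=np.array([np.cos(a),np.sin(a)]);n_=np.array([-d[1],d[0]]);pad=np.array([.423,-.368])
    T=lambda s,w,h=0:[*(pad+d*(88-s)*.955e-3+n_*w),.0278+s*1e-3*.2955]
    pl([T(20,-.037),T(20,.037),T(110,.037),T(110,-.037)],(0,0,255)); pl([T(86,-.002),T(86,.002),T(90,.002),T(90,-.002)],(0,255,0))
    return im
A=mk('t0',(415,480,190,260),8);B=mk('s0',(145,210,150,220),4)
B=cv2.resize(B,(int(B.shape[1]*A.shape[0]/B.shape[0]),A.shape[0]))[:,:275]if 0 else mk('s0',(150,207,150,220),8)
A=A[:,:340+60];im=np.hstack([A,B[:,:395]]);print(im.shape)
cv2.imwrite('pics/c2.png',im)
print(rows([.35,.20,.22],35),rows([.45,-.05,.2],30),rows([.423,-.368,.12],4.5))
```

```text
(560, 795, 3)
(array([-200.1,  269.7,   36.1]), array([2.000e-02, 6.000e-02, 3.674e+01])) (array([-406.1,  443. ,   56.3]), array([2.000e-02, 6.000e-02, 4.174e+01])) (array([-716.5,  517. ,  136.6]), array([4.000e-02, 5.000e-02, 6.724e+01]))
```

View pics/c2.png

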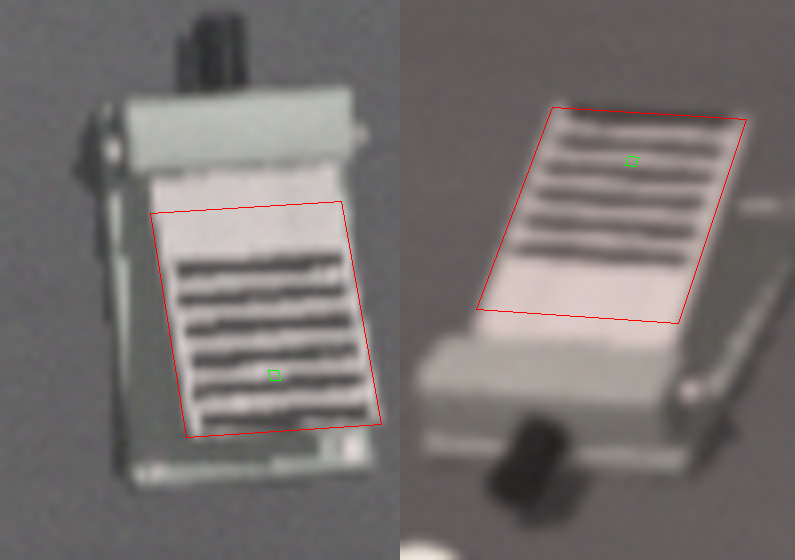

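The model overlay fits the pedal in both cameras: plate outline in red, pad mark at (274,375) in the left crop. The pad is at (0.423,-0.368) with the hinge direction at 4.5°. I'll move there with the jaws shut.

apply_moves --pt "-40 45 5 0 0 6" --pt "-80 90 10 0 0 12" --pt "-120 135 20 0 0 18" --pt "-160 180 30 0 0 24" --pt "-200 225 40 0 0 30" --pt "-240 270 45 0 0 36" --pt "-280 315 50 0 0 42" --pt "-320 355 55 0 0 48" --pt "-360 395 60 0 0 54" --pt "-405 430 65 0 0 60" --pt "-460 450 70 0 0 64" --pt "-515 465 75 0 0 67.2" --jaw 1 --newtons 40

```text
time_s: 1.6
tool_pos: [0.4365, -0.1623, 0.1809]
ee_rot: [3.141, 0.001, 0.077]
contact_force: [0.4, 0.7, 0.2]
grip_width: -0.0
```

Run:
```python
from h import *
st=state();print(st['joints'].round(3),st['ee_rot'],rows([.423,-.368,.10],4.5,st))
```

```text
[-3.550e-01  1.720e-01 -2.780e-01  1.121e+00 -1.000e-03  1.138e+00] [3.14090963e+00 7.36636708e-04 7.70119886e-02] (array([-29.3, 204. ,  81.1]), array([ 0.04,  0.04, -0.09]))
```

apply_moves --pt "-7 50 15 0 0 0" --pt "-14 100 30 0 0 0" --pt "-21 150 50 0 0 0" --pt "-29.3 204 70 0 0 0" --pt "-29.3 204 85 0 0 0" --pt "-29.3 204 93 0 0 0" --pt "-29.3 204 93 0 0 0"

```text
time_s: 2.48
tool_pos: [0.4229, -0.3668, 0.0878]
ee_rot: [-3.141, 0.001, 0.078]
contact_force: [-0.2, -0.0, -0.1]
grip_width: 0.0003
```

apply_moves --pt "0 1 5 0 0 0" --pt "0 1 10 0 0 0" --pt "0 1 14 0 0 0" --pt "0 1 18 0 0 0" --pt "0 1 18 0 0 0"

```text
time_s: 3.1
tool_pos: [0.4231, -0.3679, 0.0699]
ee_rot: [3.141, 0.001, 0.078]
contact_force: [-2.0, 1.2, 6.3]
grip_width: 0.0003
```

apply_moves --pt "0 0 3 0 0 0" --pt "0 0 6 0 0 0" --pt "0 0 9 0 0 0" --pt "0 0 12 0 0 0" --pt "0 0 13 0 0 0" --pt "0 0 13 0 0 0"

```text
time_s: 3.85
tool_pos: [0.4226, -0.3681, 0.0575]
ee_rot: [3.14, 0.002, 0.078]
contact_force: [-7.8, 0.6, 14.7]
grip_width: 0.0002
```

apply_moves --pt "0 0 0.5 0 0 0" --pt "0 0 1 0 0 0" --pt "0 0 1 0 0 0"

```text
time_s: 4.22
tool_pos: [0.4226, -0.3682, 0.0573]
ee_rot: [3.14, 0.002, 0.078]
contact_force: [-6.7, 3.8, 19.3]
grip_width: -0.0
```

apply_moves --pt "0 0 1.5 0 0 0" --pt "0 0 2 0 0 0" --pt "0 0 2 0 0 0"

```text
time_s: 4.6
tool_pos: [0.4226, -0.3682, 0.0569]
ee_rot: [3.139, 0.001, 0.078]
contact_force: [-9.8, 7.4, 32.2]
grip_width: 0.0001
```

apply_moves --pt "0 0 -8 0 0 0" --pt "0 0 -18 0 0 0" --pt "0 0 -30 0 0 0" --pt "0 0 -60 0 0 0" --pt "0 0 -90 0 0 0" --pt "0 0 -110 0 0 0"

```text
time_s: 5.35
tool_pos: [0.4225, -0.368, 0.1683]
ee_rot: [3.138, 0.001, 0.078]
contact_force: [0.7, -0.5, 0.1]
grip_width: 0.0001
```

Run:
```python
from h import *
c=cam('top','t1'); W=cloud(c); s=cam('scene','s1')
Z=load('t0')
S=cloud(s);S0=cloud(load('s0'))
b=(slice(155,185),slice(168,195)); print('pedal z now/before',np.nanmedian(S[b][...,2]),np.nanmedian(S0[b][...,2]))
st=state();print(st['joints'].round(3),rows([.6405,-.1335,.15],124,st))
```

```text
pedal z now/before 0.04487400508463834 0.044748724374617375
[-0.715  0.364 -0.052  1.15  -0.003  0.778] (array([ 235. , -217.5,   17.9]), array([   0.2 ,    0.28, -119.54]))
```

The pedal went to its stop: z stalled at 0.057 while the force rose to 32 N. It has since come back up. Next I'll go above the carrier with the jaws open.

apply_moves --pt "20 -18 0 0 0 -10" --pt "40 -36 0 0 0 -20" --pt "60 -54 0 0 0 -30" --pt "80 -72 0 0 0 -40" --pt "100 -90 0 0 0 -50" --pt "120 -108 0 0 0 -60" --pt "140 -126 0 0 0 -70" --pt "160 -145 0 0 0 -80" --pt "180 -163 0 0 0 -90" --pt "200 -181 0 0 0 -100" --pt "220 -200 5 0 0 -110" --pt "235 -217.5 10 0 0 -119.5" --jaw 0

```text
time_s: 6.95
tool_pos: [0.6406, -0.1326, 0.1564]
ee_rot: [-3.138, 0.003, 2.169]
contact_force: [0.2, -0.7, -0.1]
grip_width: 0.0856
```

apply_moves --pt "0 0 0 0 0 0" --pt "0 0 0 0 0 0"

```text
time_s: 7.2
tool_pos: [0.6399, -0.1329, 0.1557]
ee_rot: [-3.137, 0.003, 2.167]
contact_force: [0.3, 0.2, 0.4]
grip_width: 0.0854
```

Run:
```python
from h import *
st=state();print(st['tool_pos'],st['joints'].round(3),rows([.6405,-.1335,.046],124,st))
c=cam('scene','s2');k=6
im=cv2.resize(c['image'][170:270,185:300],None,fx=k,fy=k,interpolation=cv2.INTER_CUBIC)
a=np.radians(34);d=np.array([np.cos(a),np.sin(a)]);n=np.array([-d[1],d[0]])
for z,l,w in((.05,.026,.010),(.014,.042,.025)):
    q=[((np.array(proj(c,[*(np.array([.6405,-.1335])+d*l*i+n*w*j),z]))-[185,170]+.5)*k).astype(int) for i,j in((1,1),(1,-1),(-1,-1),(-1,1))]
    cv2.polylines(im,[np.array(q)],True,(0,0,255),1)
cv2.imwrite('pics/c3.png',im)
```

```text
[ 0.63990666 -0.13292909  0.15566255] [-0.203  0.568  0.231  1.235 -0.005 -0.798] (array([ -0.5,   0.7, 109.7]), array([-0.27,  0.15,  0.14]))
```

View pics/c3.png

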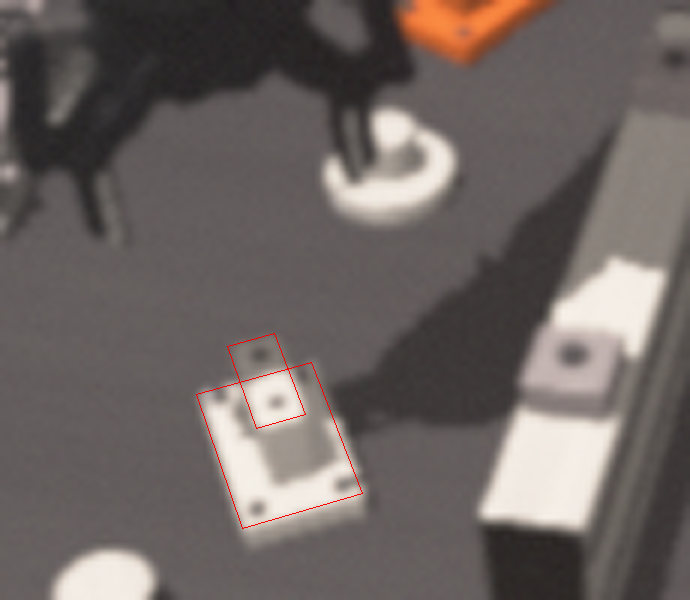

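The carrier model (red) lines up with the picture, rib top at about (266,380) in the crop. The fingers are high above everything, so I'll descend.

apply_moves --pt "0 0.5 25 -0.2 0.1 0" --pt "-0.5 0.7 50 -0.3 0.1 0" --pt "-0.5 0.7 75 -0.3 0.1 0" --pt "-0.5 0.7 92 -0.3 0.1 0" --pt "-0.5 0.7 103 -0.3 0.1 0" --pt "-0.5 0.7 109.5 -0.3 0.1 0" --pt "-0.5 0.7 109.5 -0.3 0.1 0"

```text
time_s: 8.12
tool_pos: [0.6407, -0.1338, 0.0466]
ee_rot: [3.141, 0.001, 2.166]
contact_force: [-0.2, 0.5, 0.1]
grip_width: 0.0855
```

apply_moves --pt "0 0 0 0 0 0" --pt "0 0 0 0 0 0" --pt "0 0 0 0 0 0" --pt "0 0 0 0 0 0" --pt "0 0 0 0 0 0" --pt "0 0 0 0 0 0" --pt "0 0 0 0 0 0" --pt "0 0 0 0 0 0" --jaw 1 --newtons 60

```text
time_s: 9.12
tool_pos: [0.6409, -0.1339, 0.0469]
ee_rot: [3.14, 0.002, 2.166]
contact_force: [-0.6, 0.3, 5.9]
grip_width: 0.019
```

apply_moves --pt "0 0 -4 0 0 0" --pt "0 0 -12 0 0 0" --pt "0 0 -30 0 0 0" --pt "0 0 -55 0 0 0" --pt "0 0 -85 0 0 0" --pt "0 0 -115 0 0 0" --pt "0 0 -143 0 0 0" --pt "0 0 -143 0 0 0"

```text
time_s: 10.12
tool_pos: [0.6416, -0.134, 0.1923]
ee_rot: [3.138, 0.004, 2.166]
contact_force: [0.3, 0.6, -2.9]
grip_width: 0.0188
```

Run:
```python
from h import *
st=state();print(st['contact_force'],st['wrist_torque'],st['grip_width'])
c=cam('scene','s3');k=5;t=cam('top','t3')
p=np.array(proj(c,[.6405,-.1335,.17])).astype(int);u,v=p-[65,50]; im=cv2.resize(c['image'][v:v+105,u:u+130],None,fx=k,fy=k,interpolation=cv2.INTER_CUBIC)
a=np.radians(34);d=np.array([np.cos(a),np.sin(a)]);n=np.array([-d[1],d[0]]);z0=st['tool_pos'][2]-.0469
for z,l,w in((z0+.014,.042,.025),(z0,.042,.025)):
    q=[((np.array(proj(c,[*(st['tool_pos'][:2]+d*l*i+n*w*j),z]))-[u,v]+.5)*k).astype(int) for i,j in((1,1),(1,-1),(-1,-1),(-1,1))]
    cv2.polylines(im,[np.array(q)],True,(0,0,255),1)
cv2.imwrite('pics/c4.png',im)
```

```text
[ 0.27092825  0.57935095 -2.90555316] [ 0.03063269 -0.03052843  0.0212735 ] 0.018830493023893127
```

View pics/c4.png

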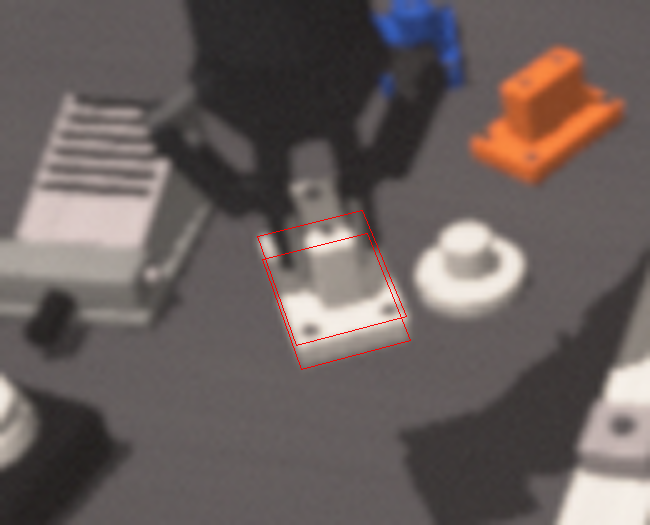

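The carrier is held level: grip width 19 mm, -2.9 N weight, and the predicted outline matches around (333,290). Before crossing I'll refine the nest pose.

Run:
```python
from h import *
from scipy.optimize import minimize
ims=[]
for n,n1,box in(('t0','t3',(240,292,195,260)),('s0','s3',(345,400,185,237))):
    c=load(n);W=cloud(c);u0,u1,v0,v1=box
    m=np.zeros((400,640),np.uint8);m[v0:v1,u0:u1]=((W[v0:v1,u0:u1,2]>.010)&(W[v0:v1,u0:u1,2]<.035))
    m=cv2.morphologyEx(m,cv2.MORPH_OPEN,np.ones((3,3),np.uint8));P=W[m>0]
    (cx,cy),wh,a=cv2.minAreaRect((P[:,:2]*1000).astype(np.float32));print(n,len(P),cx,cy,wh,a)
    k=7;im=cv2.resize(c['image'][v0:v1,u0:u1],None,fx=k,fy=k,interpolation=cv2.INTER_CUBIC)
    a=np.radians(4.7);d=np.array([np.cos(a),np.sin(a)]);nn=np.array([-d[1],d[0]])
    for z,l,w,col in((.016,.055,.038,(0,255,0)),(.028,.055,.038,(0,0,255)),(.028,.046,.029,(0,0,255))):
        q=[((np.array(proj(c,[*(np.array([.450,.1925])+d*l*i+nn*w*j),z]))-[u0,v0]+.5)*k).astype(int) for i,j in((1,1),(1,-1),(-1,-1),(-1,1))]
        cv2.polylines(im,[np.array(q)],True,col,1)
    ims.append(im)
h=max(i.shape[0] for i in ims);im=np.hstack([cv2.copyMakeBorder(i,0,h-i.shape[0],0,8,0) for i in ims]);cv2.imwrite('pics/c5.png',im);print(im.shape)
print(rows([.545,.0,.1925],110),rows([.450,.1925,.1925],94.7))
```

```text
t0 849 449.3585510253906 192.20846557617188 (110.02588653564453, 76.3401870727539) 4.337409973144531
s0 889 426.6783447265625 171.87802124023438 (164.79434204101562, 114.00798797607422) 5.1047892570495605
(455, 765, 3)
(array([164.2,  -4. ,  -3.4]), array([ 0.07,  0.07, 14.12])) (array([376.9,  25.3,  -3.6]), array([ 0.08,  0.06, 29.42]))
```

View pics/c5.png

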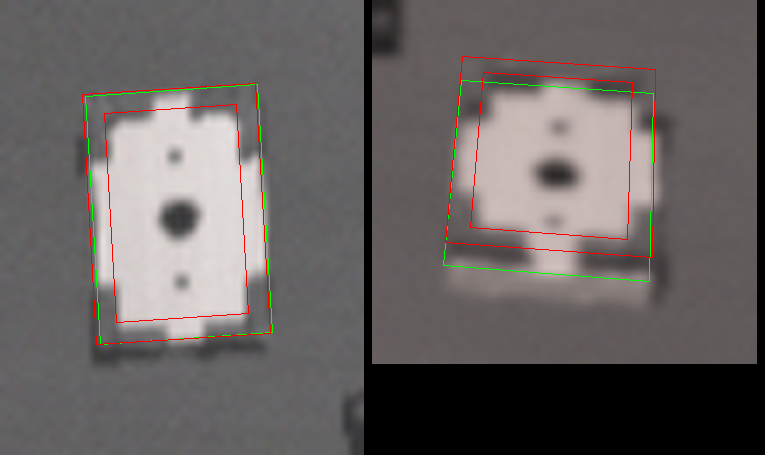

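The nest outline (green and red) agrees in both views to under 1 px. The centre is about (0.450,0.1925) with yaw about 4.6°. I'll carry the part across at height.

apply_moves --pt "20 1 -1 0 0 2" --pt "57 4 -3 0 0 5" --pt "95 6 -4 0 0 8" --pt "133 9 -4 0 0 11" --pt "171 12 -4 0 0 14" --pt "209 14 -4 0 0 17" --pt "247 17 -4 0 0 20" --pt "285 19 -4 0 0 23" --pt "323 22 -4 0 0 26" --pt "355 24 -4 0 0 28" --pt "370 25 -4 0 0 29.4" --pt "376.9 25.3 -4 0 0 29.4"

```text
time_s: 11.72
tool_pos: [0.449, 0.1928, 0.1918]
ee_rot: [-3.142, 0.001, 1.654]
contact_force: [0.5, -0.3, -2.0]
grip_width: 0.0189
```

Run:
```python
from h import *
st=state();print(st['tool_pos'],st['joints'].round(3),rows([.450,.1925,.100],94.6))
```

```text
[0.44898353 0.19284933 0.19181755] [ 4.060e-01  2.120e-01 -2.000e-01  1.159e+00 -1.000e-03  3.230e-01] (array([-0.3,  1. , 91.8]), array([-0.  ,  0.07,  0.18]))
```

apply_moves --pt "-0.3 1 25 0 0 0.2" --pt "-0.3 1 50 0 0 0.2" --pt "-0.3 1 72 0 0 0.2" --pt "-0.3 1 86 0 0 0.2" --pt "-0.3 1 92 0 0 0.2" --pt "-0.3 1 92 0 0 0.2"

```text
time_s: 12.48
tool_pos: [0.4501, 0.1924, 0.0998]
ee_rot: [-3.141, 0.001, 1.651]
contact_force: [0.5, -0.5, -2.0]
grip_width: 0.019
```

Run:
```python
from h import *
st=state();print(st['tool_pos'],st['ee_rot'])
ims=[]
t=cam('top','t4');s=cam('scene','s4')
yc=np.degrees(st['ee_rot'][2])-90
for c,(u0,u1,v0,v1) in((t,(235,290,190,262)),(s,(345,400,175,237))):
    k=7;im=cv2.resize(c['image'][v0:v1,u0:u1],None,fx=k,fy=k,interpolation=cv2.INTER_CUBIC)
    def box(ctr,yaw,z,l,w,col):
        a=np.radians(yaw);d=np.array([np.cos(a),np.sin(a)]);nn=np.array([-d[1],d[0]])
        q=[((np.array(proj(c,[*(np.array(ctr)+d*l*i+nn*w*j),z]))-[u0,v0]+.5)*k).astype(int) for i,j in((1,1),(1,-1),(-1,-1),(-1,1))]
        cv2.polylines(im,[np.array(q)],True,col,1)
    b=st['tool_pos'][2]-.0469
    box([.45,.1925],4.6,.016,.055,.038,(0,255,0))
    box(st['tool_pos'][:2],yc,b+.014,.042,.025,(0,0,255));box(st['tool_pos'][:2],yc,b,.042,.025,(255,0,0))
    ims.append(im)
h=max(i.shape[0] for i in ims);im=np.hstack([cv2.copyMakeBorder(i,0,h-i.shape[0],0,8,0) for i in ims]);cv2.imwrite('pics/c6.png',im)
S=cloud(s);W=cloud(t)
for nm,X,z0,z1 in(('s',S,.055,.075),('t',W,.055,.075)):
    m=((X[...,2]>z0)&(X[...,2]<z1)&(abs(X[...,0]-.45)<.08)&(abs(X[...,1]-.1925)<.06)).astype(np.uint8)
    m=cv2.morphologyEx(m,cv2.MORPH_OPEN,np.ones((2,2),np.uint8));P=X[m>0];print(nm,len(P),cv2.minAreaRect((P[:,:2]*1000).astype(np.float32)))
    A=np.c_[P[:,:2],np.ones(len(P))];print(np.linalg.lstsq(A,P[:,2],rcond=None)[0],np.median(P[:,2]))
```

```text
[0.45008609 0.19242901 0.09984731] [-3.14145817e+00  1.23955280e-03  1.65079308e+00]
s 261 ((426.4482421875, 194.6923370361328), (140.15968322753906, 50.749637603759766), 3.1157948970794678)
[ 0.4697025  -0.11405021 -0.13944384] 0.06682323720766882
t 0 ((0.0, 0.0), (0.0, 0.0), 0.0)
[0. 0. 0.] nan
  return _methods._mean(a, axis=axis, dtype=dtype,
  ret = ret.dtype.type(ret / rcount)
```

View pics/c6.png

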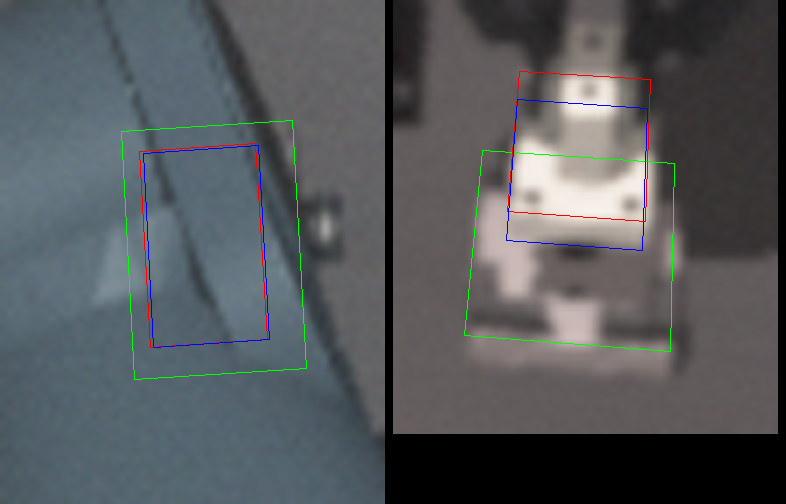

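The top view is now blocked by the arm. In the scene view the carrier sits over the nest with the predicted outline about 0.5 px off, the same bias the nest shows. I'll check the nest's x with a sub-pixel edge profile before the last descent.

Run:
```python
from h import *
def prof(n,ctr,yaw,z,axis,rng,half,off=0):
    c=load(n);g=cv2.cvtColor(c['image'],cv2.COLOR_BGR2GRAY).astype(np.float32)
    a=np.radians(yaw);d=np.array([np.cos(a),np.sin(a)]);nn=np.array([-d[1],d[0]])
    if axis=='y': d,nn=nn,d
    s=np.arange(rng[0],rng[1],.5)*1e-3;w=np.linspace(-half,half,15)+off
    pts=np.array([[proj(c,[*(np.array(ctr)+d*i+nn*j*1e-3),z]) for j in w] for i in s],np.float32)
    v=cv2.remap(g,pts[...,0],pts[...,1],cv2.INTER_CUBIC).mean(1); dv=cv2.GaussianBlur(np.gradient(v)[:,None],(1,5),0).ravel()
    i=np.argmax(abs(dv)); return round(s[i]*1e3,1),round(float(dv[i]),1)
N=([.45,.1925],4.6)
for n in('t0','s0'):
    print(n,'nest x ends',prof(n,*N,.016,'x',(45,66),6),prof(n,*N,.016,'x',(-66,-45),6),'y sides',prof(n,*N,.016,'y',(30,46),12),prof(n,*N,.016,'y',(-46,-30),12))
    C=([.6409,-.1339],34.1)
    print(n,'car base x',prof(n,*C,.014,'x',(34,52),18),prof(n,*C,.014,'x',(-52,-34),18),'y',prof(n,*C,.014,'y',(19,33),32),prof(n,*C,.014,'y',(-33,-19),32))
K=([.4501,.1924],4.6)
print('s4 held x front',prof('s4',*K,.067,'x',(34,52),15),'y',prof('s4',*K,.067,'y',(19,33),6,30),prof('s4',*K,.067,'y',(-33,-19),6,30))
print(prof('s4',*K,.067,'y',(19,33),4,36),prof('s4',*K,.067,'y',(-33,-19),4,36),prof('s4',*K,.067,'y',(19,33),4,24),prof('s4',*K,.067,'y',(-33,-19),4,24))
```

```text
t0 nest x ends (np.float64(53.0), -9.5) (np.float64(-56.0), 11.2) y sides (np.float64(36.5), -14.5) (np.float64(-38.0), 12.9)
t0 car base x (np.float64(41.0), -13.2) (np.float64(-44.0), 13.7) y (np.float64(25.5), -15.7) (np.float64(-24.5), 15.0)
s0 nest x ends (np.float64(56.5), -4.0) (np.float64(-55.0), 4.9) y sides (np.float64(40.0), -8.9) (np.float64(-36.0), 7.3)
s0 car base x (np.float64(44.0), -6.1) (np.float64(-43.5), 2.1) y (np.float64(27.0), -12.2) (np.float64(-24.5), 13.4)
s4 held x front (np.float64(44.0), -4.2) y (np.float64(28.0), -13.5) (np.float64(-24.0), 10.2)
(np.float64(27.5), -11.5) (np.float64(-24.0), 6.2) (np.float64(28.0), -15.7) (np.float64(-25.5), 14.3)
```

Relative offsets between carrier and nest are 0.5 mm or less in both cameras, so it is centred. I'll do the final descent of 15 mm.

apply_moves --pt "0 0 5 0 0 0" --pt "0 0 10 0 0 0" --pt "0 0 13 0 0 0" --pt "0 0 14.8 0 0 0" --pt "0 0 14.8 0 0 0" --pt "0 0 14.8 0 0 0" --pt "0 0 14.8 0 0 0"

```text
time_s: 13.45
tool_pos: [0.4505, 0.1927, 0.0857]
ee_rot: [3.141, 0.001, 1.651]
contact_force: [0.2, 0.2, -2.4]
grip_width: 0.019
```

Run:
```python
from h import *
st=state();print(st['tool_pos'],st['ee_rot'],st['grip_width'],st['contact_force'])
s=cam('scene','s5');u0,u1,v0,v1=345,400,180,237;k=7
im=cv2.resize(s['image'][v0:v1,u0:u1],None,fx=k,fy=k,interpolation=cv2.INTER_CUBIC)
cc=np.hstack([im,cv2.resize(s['image'],None,fx=.62,fy=1,interpolation=cv2.INTER_AREA)[:399]]);cv2.imwrite('pics/c7.png',cc);print(cc.shape)
```

```text
[0.45049852 0.19266432 0.08574393] [3.14055007e+00 8.11862323e-04 1.65081094e+00] 0.018993772364345216 [ 0.2049964   0.23059376 -2.44269997]
(399, 782, 3)
```

View pics/c7.png

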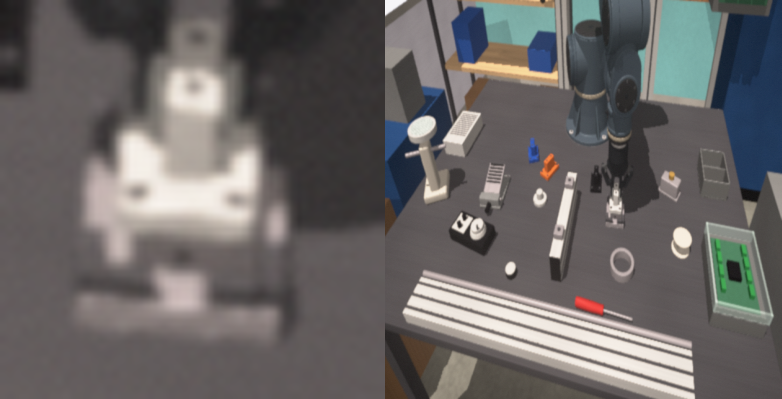

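The carrier hovers level over the nest around (190,200) in the crop, and nothing else has moved. Handing in.

```bash
python3 -c "
from bench import *
print(close_job())"
```

```text
the job is handed in; nothing more can be done
None
```

I pressed the pedal to its stop, then carried the carrier over the fence and handed the job in with it still held above the nest, at about 13.5 s. `close_job` reports no verdict.

- **Pedal:** the press ended with z stalled at 0.057 m while the force rose to 32 N. After release, the camera showed the plate back at its resting height.
- **Carrier:** I gripped it across the rib with the jaws at 19 mm and 60 N. Carrying it over the fence, the underside was about 45 mm above the highest point.
- **Final pose:** the TCP is at (0.4505, 0.1927, 0.0857), with tilt under 0.1° and carrier yaw 4.6°. The underside works out to about 11 mm above the corner pieces.
- **Alignment:** I checked the offset between carrier and nest just before the last 15 mm of descent and it was about 0.5 mm or less. By then the arm blocked the top camera, so that check used earlier top views and the scene camera.
- **Disagreements:** the two cameras differed by about 1–2 mm in absolute position, but the same bias showed on both carrier and nest. Nest yaw readings ranged from 4.3° to 5.1°.
- **Other items:** the last picture showed nothing else on the bench moved.

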